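# Stir the drying beads and hold the sprung air shutter half open

## Robot

A 6-joint arm with a two-finger parallel gripper is mounted at the origin on a cart in front of the work surface, level with it; the furniture and walls round the work are solid. World frame = base frame: x ahead of the robot, y to its left, z up, the work surface at z = 0. Lengths are in mm, angles in rad, forces in N, time in s.
With the tool pointing down it reaches from about 350 to 875 mm from the base axis. Payload 4.2 kg.
Tool frame: the origin (TCP) lies at the very end of the fingers, on their centre line; the grasp point (between the pads) lies 19 mm behind it (ctrl.hold_point_z is the distance from the TCP to the grasp point, in mm); z points along the fingers, y is the line along which they close (so a half turn about z gives the same grasp; the last joint's range is limited). The gripper opens to 85 mm and grips with 20 to 120 N. Pads are 22 mm wide; open, the fingers measure 114 mm over their backs; the gripper's body (76 mm by 85 mm) begins 54 mm behind the grasp point. The pads swing forward as they close: fully open they stand 13 mm farther back than shut.
Start: joints at [1.534, 0.385, 0.008, 0, -1.194, -0.259], TCP at [182.158, 597.844, 231.312] pointing down, gripper open.
Joint ranges: [-3.14, 3.14], [-1.21, 2.06], [-1.07, 1.41], [-3.16, 2.05], [-2.99, -0.16], [-3.1, 3.1]. Speed limits (rad/s): [2.79, 2.79, 3.14, 3.14, 3.14, 3.14].

## Interface

Orientations are given as a 3x3 rotation matrix whose columns are the frame's x, y, z axes.
In Python, from plant import ctrl, get_image gives the robot as it stands. The module is installed in compiled form; this text tells all that it offers.
- The arm moves only by the tool drive_tool, never from a script. Its argument "deltas" is a list of rows, each a list of 7 numbers: the turn, a rotation vector about the tool's x, y, z in fractions of the full range, 1 being 2 rad, then the shift along the tool's x, y, z in shares of 50 cm (1.0 is 50 cm), then the closure, from 0 (fully open) to 1 (shut). A call has 1 to 10 rows; each row is the pose to reach, as a shift and turn from the pose commanded when the call began, along the tool's axes at that moment; what a row does not reach only later rows make up. A row lasts 1/8 s, in which the tool goes at most 62.5 mm and 10.7 degrees, less where a joint would pass 70% of its speed; a pose out of reach is approached as far as the arm can. A shift or turn number past 1, either way, is cut back to 1. A call with a gripper value outside its range is refused whole. The fingers move at their own pace and stop on an object; "newtons" is the grip in N (left out, the last holds). Time passes only in rows, so rows that repeat a pose let the fingers close. It gives the time, the measured TCP pose, the force, the opening and the grip force at its end, in the units of the state.
- ctrl.sense(): the state, without advancing time (a new reading comes with each control period).
- get_image(name): name is "scene" or "top" or "wrist"; returns a dict with "image" (384x512x3 uint8, red, green, blue), "z_map" (384x512 float32, mm along the optical axis (not along the pixel's ray), 0 where there is no reading), "fx", "fy", "cx", "cy" (pixels), "rvec" (rotation vector, rad) and "tvec" (3), from world to camera coordinates, as OpenCV has them. Camera axes: x right, y down, z forward; pixel columns grow to the right and rows downward; lengths in mm; the calibration is good to about 2 mm. The wrist camera is an equidistant fisheye: a pixel r from the principal point sees the ray r / f radians off the axis. A picture is of the moment at which its call begins.
- ctrl.close_job(): hands the job in; it is judged then, once.
The state is a dict: "time_s": time; "qpos": joint angles; "qvel": joint speeds; "joint_torque": joint torques, N m; "position": TCP position; "ee_rot": TCP orientation; "force": force on the tool from outside, world axes, zero at the start; "wrist_torque": the same for the moment, N m; "width": finger opening in mm; "gripper_force": force on a finger pad.
Only numpy, scipy, OpenCV 4.12 (cv2) and the standard library are available. Lean on these libraries where they do the work, as an engineer would, in place of code of your own. Each camera call takes 0.05 s, during which the arm holds its last target. There are 200 camera calls.

## Task

Turn over the beads of the drying unit for an air purge: take the rod from its holder, stir the beads round in the pot until all three orange ones have left their places by about a bead's width or more, and stand the rod back in its holder. Then push the sprung air shutter away by its blue tab to half travel (red line on the plate at the red line on the housing), never beyond about three quarters, and finish while still holding it there by the tab against its spring. Spill no bead and leave the bottles alone.

Things in the scene. Friction and masses are not known exactly. Their poses are not given: they have to be found in the camera images.
- drying_unit: Fixed white housing 150 (x) x 230 (y) mm, flat top 45 mm high, origin on the worktop under its centre, x roughly away from the robot, y left. On top: an open round pot at local (0, +64) mm, and at local y = -65 mm the sprung air shutter, a grey plate between steel rails (65 mm apart, tops 53 mm high) that slides along x over a dark 50 x 40 mm window.
- pot_floor (a point): Centre of the pot's inner floor, 49 mm above the worktop, axes as the unit's. Pot: inner diameter 80 mm, outer 88 mm, rim 46 mm above this point (95 mm above the worktop).
- shutter (a joint): Shutter travel in m: 0 = shut (a spring returns it when let go), 0.025 = half, 0.050 = fully open. Opens along the unit's +x, away from the robot. The spring pushes back with 3 N shut, 9 N at half, 15 N fully open. At half travel the red line on the plate meets the red line on the housing and half the dark window is uncovered.
- shutter_tab (a point): Blue upright tab fixed to the shutter plate, moving with it: 10 (unit x) x 36 (unit y) x 34 mm high; this point is the centre of its foot, 51 mm above the worktop (top at 85 mm); axes as the unit's. When shut it stands at unit (-30, -65) mm. It can be pinched or pushed from above.
- rod_holder: Fixed upright holder for the rod: grey tube 30 mm outside, 20 mm bore, 65 mm high, on a round dark foot 68 mm across; origin on the worktop under its axis.
- holder_floor (a point): Bottom of the holder's bore, on its axis, 8 mm above the worktop; the tube's rim is 57 mm above this point.
- stir_rod: Loose stirring rod, 50 g, standing in the holder: white shaft 12 mm across and 110 mm long, then a round black handle 18 mm across from 110 to 170 mm above the tip, red band at the handle's foot. Origin at the centre of the lower tip, z up along the rod. It may lean a few degrees in the bore.
- bead_1_center (a point): Centre of an orange drying bead, a loose ball 16 mm across, 10 g, lying in the pot (six beads in one loose layer, three of them orange).
- bead_2_center (a point): Centre of a white drying bead, a loose ball 16 mm across, 10 g, lying in the pot (six beads in one loose layer, three of them orange).
- bead_3_center (a point): Centre of an orange drying bead, a loose ball 16 mm across, 10 g, lying in the pot (six beads in one loose layer, three of them orange).
- bead_4_center (a point): Centre of a white drying bead, a loose ball 16 mm across, 10 g, lying in the pot (six beads in one loose layer, three of them orange).
- bead_5_center (a point): Centre of an orange drying bead, a loose ball 16 mm across, 10 g, lying in the pot (six beads in one loose layer, three of them orange).
- bead_6_center (a point): Centre of a white drying bead, a loose ball 16 mm across, 10 g, lying in the pot (six beads in one loose layer, three of them orange).
- amber_bottle: Amber reagent bottle with black cap, 60 mm across, 115 mm high, standing loose near the work, to be left alone; origin at the centre of its underside.
- red_cap_bottle: White bottle with red cap, 42 mm across, 80 mm high, standing loose near the work, to be left alone; origin at the centre of its underside.
- blue_cap_bottle: White bottle with blue cap, 42 mm across, 78 mm high, standing loose near the work, to be left alone; origin at the centre of its underside.
There are look-alikes about, which are no part of the job. Leave any pink or purple look-alike of the stir_rod alone.

How it is judged (in metres and radians):
On the way, in this order (a step that is already met when the one before it is completed fails the run):
1. the rod, held by the fingers, has its tip down among the beads in the pot (horizontal distance between stir_rod and pot_floor below 0.04 m and z of stir_rod in the frame of pot_floor below 0.016 m and contact force between the fingers and stir_rod above 0.5 N), for 0.1 s.
2. with the held rod in the pot, all three orange beads are 14 mm or more from where they lay at the start (all of step 1 and distance of each of bead_1_center, bead_3_center, bead_5_center from where it was at the start of the episode above 0.014 m), for 0.1 s.
3. the rod stands in its holder again and is released (horizontal distance between stir_rod and holder_floor below 0.012 m and z of stir_rod in the frame of holder_floor below 0.01 m and angle between stir_rod's own z axis and vertical below 0.25 rad and contact force between the fingers and stir_rod below 0.1 N), for 0.3 s.
4. the fingers hold the shutter at half travel by its tab (value of joint shutter between 0.02 and 0.03 m and contact force between the fingers and shutter above 3 N and velocity of joint shutter below 0.01 m/s), for 0.5 s.
At the end, for the whole second after the job is handed in: Fingers still hold the shutter by its blue tab (over 3 N) at 25 mm of travel, within 5 mm, at rest; the rod stands released in its holder on the bore's bottom, leaning under 0.25 rad; all six beads are in the pot; the three bottles are within 30 mm of their starts (all of step 3 and all of step 4 and velocity of joint shutter above -0.01 m/s and distance between each of bead_1_center, bead_2_center, bead_3_center, bead_4_center, bead_5_center, bead_6_center and pot_floor below 0.055 m and distance of each of amber_bottle, red_cap_bottle, blue_cap_bottle from where it was at the start of the episode below 0.03 m); the arm keeps its last pose, push and grip.
It fails at once if the shutter is opened past 40 mm (value of joint shutter above 0.04 m).
It fails at once if the shutter is opened before the beads are stirred and the rod is back (rod outside its holder while the shutter is open more than 10 mm) (value of joint shutter above 0.01 m and horizontal distance between stir_rod and holder_floor above 0.03 m).
It fails at once if a bead leaves the pot (distance between any of bead_1_center, bead_2_center, bead_3_center, bead_4_center, bead_5_center, bead_6_center and pot_floor above 0.07 m).
It fails at once if a bottle is shifted by more than 30 mm or tipped (distance of any of amber_bottle, red_cap_bottle, blue_cap_bottle from where it was at the start of the episode above 0.03 m or angle between any of amber_bottle, red_cap_bottle, blue_cap_bottle's own z axis and vertical above 0.35 rad).
It also fails if it takes over 72 s, if anything falls off the work surface, if the arm or the gripper's body presses on something with over 40 N, if the wrist force passes 120 N, or if a joint passes its speed limit or range.

## Working session

There is one attempt and no reset: what is moved stays moved. The work goes in short steps, Python scripts to look and compute and a tool call to move; the robot and the scene stay as the last step left them, time stands still between calls to the robot, and variables do not carry over. Pictures are saved under pics/ and viewed, at most 10 in all, crops included, and the job is handed in when it is done.

Besides the shell and the picture viewer there is one more tool, called after "Call:" as a command line: name --pt "numbers of a row" for each row, then --argument value for the rest. drive_tool: Moves the arm, as the interface text tells. Its arguments: {"type":"object","properties":{"deltas":{"type":"array","items":{"type":"array","items":{"type":"number"}}},"newtons":{"type":"number"}},"required":["deltas"]}

```bash
mkdir -p pics
cat > h.py <<'E'
import numpy as np, cv2, pickle
from plant import ctrl, get_image
def world(im,step=1):
    R=cv2.Rodrigues(np.array(im["rvec"],float))[0]; t=np.array(im["tvec"],float).ravel()
    z=im["z_map"]; v,u=np.mgrid[:z.shape[0],:z.shape[1]]
    c=np.stack([(u-im["cx"])/im["fx"]*z,(v-im["cy"])/im["fy"]*z,z],-1)
    w=(c-t)@R; w[z==0]=np.nan
    return w
def save(a,n): cv2.imwrite("pics/"+n,cv2.cvtColor(a,cv2.COLOR_RGB2BGR))
E
python3 - <<'E'
from h import *
a=get_image("scene");b=get_image("top")
pickle.dump((a,b),open("ab.pkl","wb"))
save(cv2.resize(a["image"],(800,600)),"scene.png")
save(cv2.resize(b["image"],(800,600)),"top.png")
s=ctrl.sense();print(s["position"],s["ee_rot"],s["time_s"],ctrl.hold_point_z,s["width"],s["force"])
E
```

```text
[182.01635555 597.38479178 230.33429046] [[ 9.56515531e-01 -2.91680982e-01 -4.93763480e-04]
 [-2.91681392e-01 -9.56513726e-01 -1.85929799e-03]
 [ 7.00303199e-05  1.92246903e-03 -9.99998150e-01]] 0.1 18.700000000000003 85.28557183306734 [0.40896321 0.49095757 0.23682525]
```

View pics/scene.png

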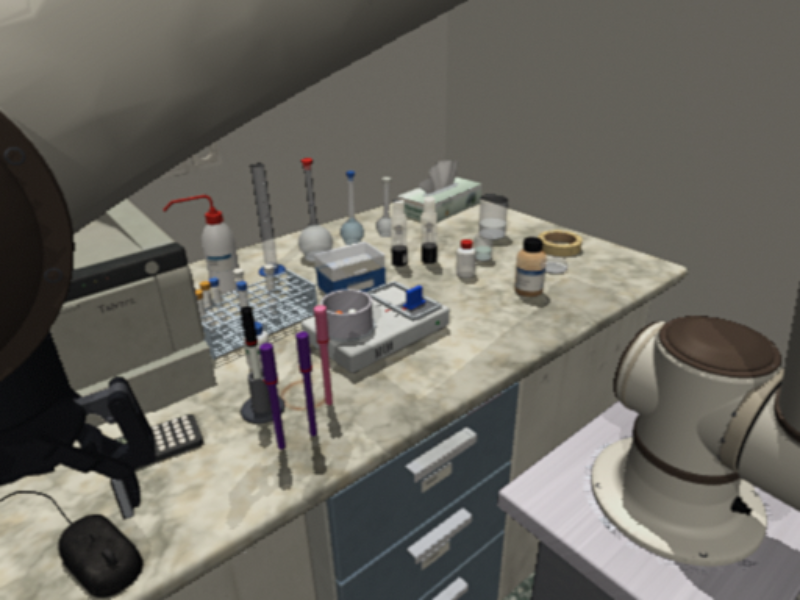

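View pics/top.png

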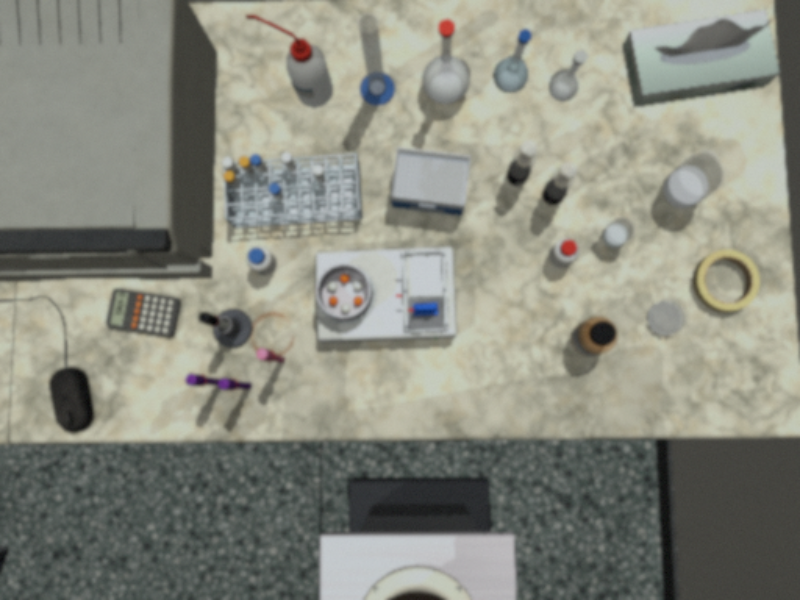

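The top view shows the drying unit at about (385,295), its pot at (344,290), and the blue tab at (426,309). There are four rod-like things in top pixels: black-handled in the grey holder (207–232,318–328), purple (193,380), purple (226,383) and pink (264,354). Only the black-handled one stands in a grey holder and has a white shaft and red band, so that is the stir_rod. I'll confirm it in a crop and measure.

Run:
```python
from h import *
a,b=pickle.load(open("ab.pkl","rb"))
ca=cv2.resize(a["image"][185:295,140:250],(400,400),interpolation=cv2.INTER_CUBIC)
cb=cv2.resize(b["image"][150:260,110:220],(400,400),interpolation=cv2.INTER_CUBIC)
save(np.hstack([ca,cb]),"crop.png")
W=world(b); I=b["image"].astype(int)
hsv=cv2.cvtColor(b["image"],cv2.COLOR_RGB2HSV)
def roi(m,x0,y0,x1,y1):
    k=np.zeros(m.shape,bool);k[y0:y1,x0:x1]=1;return m&k
z=W[...,2]
# unit top plane
m=roi((abs(z-45)<3)&(hsv[...,1]<60)&(hsv[...,2]>120),195,150,300,225)
r=cv2.minAreaRect(W[m][:,:2].astype(np.float32));print("unit",r,m.sum(),np.median(z[m]))
# pot rim
m=roi((z>88)&(z<100),195,160,245,215);p=W[m];c=cv2.minEnclosingCircle(p[:,:2].astype(np.float32));print("pot",c,m.sum(),np.median(p[:,2]))
# tab
m=roi((z>80)&(z<90),255,180,290,215);p=W[m];print("tab",cv2.minAreaRect(p[:,:2].astype(np.float32)),m.sum())
# orange
m=roi((hsv[...,0]<15)&(hsv[...,1]>120)&(z>45)&(z<75),195,160,245,215).astype(np.uint8)
n,l,s,cc=cv2.connectedComponentsWithStats(m)
for i in range(1,n):
  if s[i,4]>5: print("or",cc[i],s[i,4],np.nanmean(W[l==i],0))
# rod & holder
for lo,hi in((165,185),(120,165),(60,80),(0.5,14)):
    m=roi((z>lo)&(z<hi),115,185,165,225);p=W[m]
    if len(p): print(lo,hi,len(p),np.median(p,0),p.min(0),p.max(0),cv2.minEnclosingCircle(p[:,:2].astype(np.float32)))
# look-alikes and bottles heights
for n,(x0,y0,x1,y1) in dict(purp=(115,228,165,256),pink=(160,215,185,235),blue=(150,150,180,180),red=(350,148,372,172),amb=(368,200,398,228)).items():
    m=roi(z>30,x0,y0,x1,y1);p=W[m];print(n,p.min(0),p.max(0))
R=cv2.Rodrigues(np.array(b["rvec"],float))[0];print("cam",-R.T@np.array(b["tvec"]).ravel())
```

```text
unit ((542.0416259765625, 46.532676696777344), (148.41883850097656, 227.89027404785156), 1.5470012426376343) 2432 44.92897435943941
pot ((540.8770141601562, 110.68206024169922), 44.215885162353516) 191 94.12076908381022
tab ((513.2869873046875, -19.287031173706055), (10.08261775970459, 34.67430114746094), 0.15622615814208984) 54
or [220.         177.82608696] 23 [563.78645595 111.72368315  61.92100984]
or [212.73333333 192.33333333] 15 [526.7747897  130.02018807  63.16443317]
or [228.6 192.4] 15 [526.0563812   89.86871513  63.35347526]
165 185 55 [490.27284685 306.07902465 176.00112357] [441.21132171 230.39011524 165.46568878] [499.21398628 314.96090185 180.96295025] ((467.8289794921875, 272.4576721191406), 49.78139114379883)
120 165 38 [488.90256169 301.36797738 143.38601838] [483.03355758 298.34613615 124.80414231] [499.50355888 310.61587183 162.91436344] ((491.3311767578125, 307.06982421875), 8.73011589050293)
60 80 59 [488.8404725  303.67888081  64.74567975] [478.82812462 292.97780311  60.04335197] [504.37649569 322.06943305  78.6214889 ] ((490.7198181152344, 307.6055908203125), 14.93663501739502)
0.5 14 761 [498.75541565 313.84276545   3.29177037] [452.0669471  265.34089211   0.51162108] [557.6260572  398.22402501  13.63138919] ((503.9250793457031, 332.1412353515625), 81.97774505615234)
purp [385.22329496 269.95568223  30.23083688] [409.48707708 337.06347157 173.73179577]
pink [428.78219639 214.36897886  33.53591706] [445.6823518  230.39011524 173.55863431]
blue [580.46502056 232.67409208  30.01489037] [621.18804112 274.71488024  82.76064433]
red [ 586.49481111 -269.90683863   30.04154295] [ 626.02965542 -228.13395088   84.15719083]
amb [ 436.89155664 -319.05417724   30.18386671] [ 495.40116748 -260.07892645  120.21819242]
cam [ 365.86181244  -10.85988809 1308.12796736]
```

View pics/crop.png

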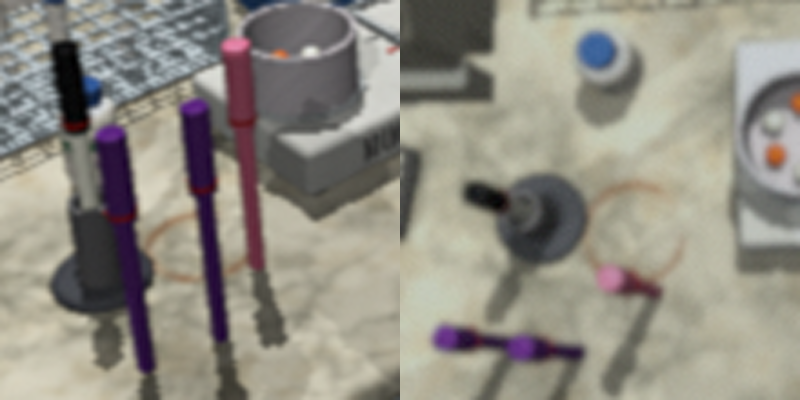

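The crop confirms it: the black handle, red band and white shaft stand in the grey holder, and the purple and pink ones stand free. Next I check the bead layout, the box near the holder, and the first move in tool axes.

```bash
cat >> h.py <<'E'
TH=-1.553
def Rt(th): c,s=np.cos(th),np.sin(th); return np.array([[c,s,0],[s,-c,0],[0,0,-1.]])
def shift(frm,to,R=None): # cm in tool axes
    return np.round((Rt(TH) if R is None else R).T@(np.array(to)-np.array(frm,float))/10,2)
E
python3 - <<'E'
from h import *
a,b=pickle.load(open("ab.pkl","rb"))
W=world(b);z=W[...,2];I=b["image"]
hsv=cv2.cvtColor(I,cv2.COLOR_RGB2HSV)
y,x=W[...,1],W[...,0]
r=np.hypot(x-540.9,y-110.7)
m=((r<38)&(z>57)&(z<75)).astype(np.uint8)
n,l,s,cc=cv2.connectedComponentsWithStats(m,connectivity=4)
for i in range(1,n): print(s[i,4],np.round(np.mean(W[l==i],0)-[540.9,110.7,0]),np.round(I[l==i].mean(0)))
for lo,hi in((100,150),(150,200),(200,250),(250,400)):
    k=(z>lo)&(z<hi)&(y>180)&(x>350)&(x<760); 
    k&=~((r>0)&(np.hypot(x-490,y-307)<20))
    p=W[k&(x>500)]; print(lo,len(p),p.min(0) if len(p) else 0,p[:,1].max() if len(p) else 0, p[(p[:,1]<400)][:,0].min() if (p[:,1]<400).any() else None)
R=ctrl.sense()["ee_rot"]
print(shift([182.2,597.8,231.3],[491,307.2,245],R))
E
```

```text
26 [24.  2. 63.] [154.  96.  58.]
27 [ 13. -20.  62.] [159. 162. 159.]
26 [11. 21. 62.] [165. 168. 161.]
27 [-12.  20.  62.] [176. 117.  87.]
32 [-12. -20.  62.] [182. 128.  98.]
28 [-25.  -0.  62.] [177. 178. 172.]
100 1110 [576.76853632 192.79989369 100.11840449] 656.429897095173 578.7319544728606
150 938 [577.92342995 336.9972536  150.01888306] 625.2183831346373 578.4291798411911
200 7238 [575.06479404 337.52798099 200.07458469] 601.8531960543664 577.1686873948368
250 2345 [578.53853844 338.35174991 250.00114324] 579.9070142753909 579.1144721283206
[38.01 18.79 -1.33]
```

Each bead centre is about 24 mm from the pot centre, in a hexagon, so the middle is free for the rod. I move above the rod and turn the tool for the later tab pinch.

Units first: shifts go in shares of 50 cm and turns go in shares of 2 rad. So 38 cm / 50 = 0.76, 33.8 cm / 50 = 0.676, 1.257 rad / 2 = 0.6285.

Call:
drive_tool --pt "0 0 0.07 0.084 0.042 -0.003 0" --pt "0 0 0.14 0.168 0.084 -0.006 0" --pt "0 0 0.21 0.254 0.126 -0.009 0.2" --pt "0 0 0.28 0.338 0.167 -0.012 0.3" --pt "0 0 0.35 0.422 0.208 -0.015 0.4" --pt "0 0 0.42 0.506 0.25 -0.018 0.5" --pt "0 0 0.49 0.592 0.292 -0.021 0.5" --pt "0 0 0.56 0.676 0.334 -0.024 0.5" --pt "0 0 0.6285 0.76 0.376 -0.0266 0.5" --pt "0 0 0.6285 0.76 0.376 -0.0266 0.5" --newtons 60

```text
time_s: 1.35
position: [492.3, 305.0, 243.9]
ee_rot: [[0.013, -1.0, -0.001], [-1.0, -0.013, -0.001], [0.001, 0.001, -1.0]]
force: [-1.0, -0.3, 0.1]
width: 43.0
gripper_force: 0.0
```

Run:
```python
from h import *
w=get_image("wrist");save(w["image"],"w1.png");s=ctrl.sense();print(s["position"],s["ee_rot"][:,0],s["qpos"],{k:w[k] for k in("fx","cx","cy","rvec","tvec")})
```

```text
[491.4152553  306.01017105 243.95974942] [ 1.56468546e-02 -9.99877395e-01  6.09065673e-04] [ 8.36436772e-01  2.98360447e-01 -8.77061198e-02 -3.73757823e-04
 -1.18588492e+00 -8.20649055e-01] {'fx': 297.3186396354542, 'cx': 250.27176619950845, 'cy': 193.75528916767502, 'rvec': array([-0.0201931 ,  3.10218009,  0.47500553]), 'tvec': array([ 496.15629343, -328.14180939,  303.28207282])}
```

View pics/w1.png

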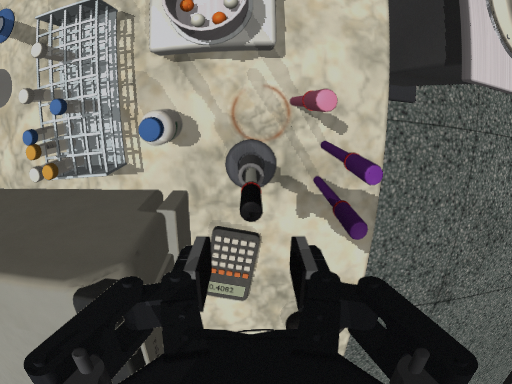

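The wrist view shows the handle top at about (251,211), centred between the fingers (210 to 293), and the holder foot at (250,164). I check this with the fisheye rays.

```bash
cat >> h.py <<'E'
def wray(w,u,v,z):
    R=cv2.Rodrigues(np.array(w["rvec"],float))[0];t=np.array(w["tvec"],float).ravel()
    d=np.array([(u-w["cx"])/w["fx"],(v-w["cy"])/w["fy"]]);r=np.hypot(*d)+1e-9
    c=np.r_[np.sin(r)*d/r,np.cos(r)]
    o=-R.T@t; k=R.T@c; return o+k*(z-o[2])/k[2]
E
python3 - <<'E'
from h import *
w=get_image("wrist");I=w["image"]
g=I[120:230,225:280].max(2).astype(int)
for c in (250,):
    print("handle cols",[ (r,int((I[r,225:280].max(1)<45).nonzero()[0].min()+225) if (I[r,225:280].max(1)<45).any() else 0,int((I[r,225:280].max(1)<45).nonzero()[0].max()+225) if (I[r,225:280].max(1)<45).any() else 0) for r in range(180,228,4)])
print("top far edge z178",wray(w,251,220,178),"near",wray(w,251,204,178))
print("top",wray(w,251,212,178));print("band",wray(w,251,184,118));print("foot",wray(w,250.5,164,5),"tube rim",wray(w,251,175,65))
R=cv2.Rodrigues(np.array(w["rvec"],float))[0];print(R,-R.T@w["tvec"])
print(shift([491,307.2,245],[491,307.2,129]))
E
```

```text
handle cols [(180, 256, 256), (184, 245, 255), (188, 242, 258), (192, 241, 258), (196, 240, 258), (200, 240, 259), (204, 239, 259), (208, 239, 260), (212, 239, 259), (216, 242, 257), (220, 0, 0), (224, 0, 0)]
top far edge z178 [490.71819624 316.35383459 178.        ] near [490.93147907 303.45966159 178.        ]
top [490.82606835 309.84034104 178.        ]
band [490.68509133 304.6929029  118.        ]
foot [490.84177357 308.92077846   5.        ] tube rim [490.4134085  309.01924458  65.        ]
[[-0.99987556 -0.01571047  0.00143048]
 [-0.01456097  0.95398688  0.29949459]
 [-0.00606986  0.29943649 -0.95409693]] [492.92886245 229.89383913 386.94620023]
[ 0.   0.  11.6]
```

In the tool's units: 11.6 cm / 50 = 0.232, 10 cm / 50 = 0.2.

Call:
drive_tool --pt "0 0 0 -0.002 0 0.05 0.5" --pt "0 0 0 -0.002 0 0.1 0.5" --pt "0 0 0 -0.002 0 0.15 0.5" --pt "0 0 0 -0.002 0 0.2 0.5" --pt "0 0 0 -0.002 0 0.232 0.5" --pt "0 0 0 -0.002 0 0.232 0.5" --pt "0 0 0 -0.002 0 0.232 1" --pt "0 0 0 -0.002 0 0.232 1" --pt "0 0 0 -0.002 0 0.232 1" --pt "0 0 0 -0.002 0 0.232 1" --newtons 60

```text
time_s: 2.7
position: [491.5, 308.8, 129.9]
ee_rot: [[0.018, -1.0, 0.002], [-1.0, -0.018, 0.002], [-0.002, -0.002, -1.0]]
force: [-0.3, 1.0, 5.3]
width: 16.3
gripper_force: 58.6
```

Run:
```python
from h import *
print(shift([491,308.2,129],[491,308.2,247]),shift([491,308.2,247],[541,110.7,247]))
s=ctrl.sense();print(s["position"],s["width"],s["gripper_force"],s["force"])
```

```text
[  0.    0.  -11.8] [19.84 -4.65  0.  ]
[491.51820547 308.7717317  129.92255446] 16.276988163069866 58.59884262084961 [-0.30559296  0.99345037  5.31840708]
```

Gripped. Lift, then go over the pot.

In the tool's units: 16 cm / 50 = 0.32, -11.8 cm / 50 = -0.236.

Call:
drive_tool --pt "0 0 0 0 0 -0.04 1" --pt "0 0 0 0 0 -0.09 1" --pt "0 0 0 0 0 -0.14 1" --pt "0 0 0 0 0 -0.19 1" --pt "0 0 0 0 0 -0.236 1" --pt "0 0 0 0 0 -0.236 1" --pt "0 0 0 0.08 -0.018 -0.236 1" --pt "0 0 0 0.16 -0.038 -0.236 1" --pt "0 0 0 0.24 -0.056 -0.236 1" --pt "0 0 0 0.32 -0.074 -0.236 1"

```text
time_s: 3.95
position: [529.9, 147.4, 244.6]
ee_rot: [[0.018, -1.0, -0.003], [-1.0, -0.018, -0.001], [0.001, 0.003, -1.0]]
force: [-0.4, 0.3, -1.1]
width: 16.7
gripper_force: 58.5
```

Call:
drive_tool --pt "0 0 0 0.04 -0.01 0 1" --pt "0 0 0 0.0768 -0.019 0 1" --pt "0 0 0 0.0768 -0.019 0 1" --pt "0 0 0 0.0768 -0.019 0 1"

```text
time_s: 4.45
position: [540.9, 111.3, 246.4]
ee_rot: [[0.019, -1.0, -0.0], [-1.0, -0.019, 0.0], [-0.0, 0.0, -1.0]]
force: [-0.7, 0.1, -0.5]
width: 16.6
gripper_force: 58.5
```

Run:
```python
from h import *
w=get_image("wrist");a=get_image("scene")
A=cv2.resize(a["image"][150:250,170:300],(520,400),interpolation=cv2.INTER_CUBIC)
save(np.hstack([cv2.resize(w["image"][60:300,150:350],(280,400)),A])[:, :800],"w2.png")
s=ctrl.sense();print(s["position"],s["width"],s["gripper_force"],s["force"])
```

```text
[540.79392588 111.47763409 246.54874069] 16.35389483302399 58.52134108543396 [-0.73733644 -0.2373951  -1.16479378]
```

View pics/w2.png

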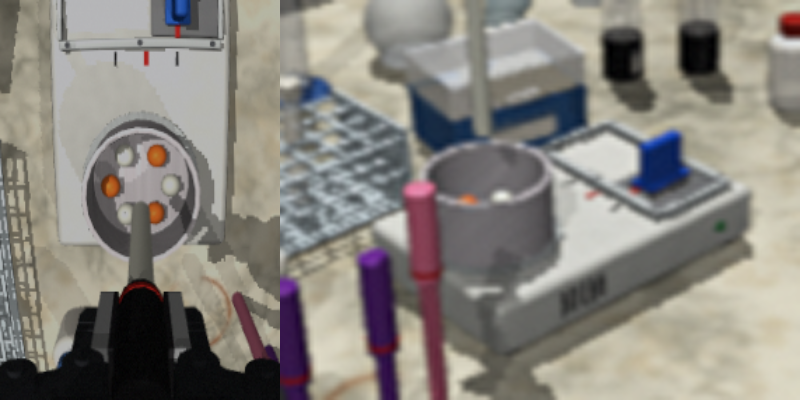

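The rod hangs nearly vertical: shaft tip at about wrist pixel (248,184), pot ahead with the beads in a hexagon. I locate the tip by ray before going down.

Run:
```python
from h import *
w=get_image("wrist")
for v in (180,184,188): print(wray(w,248.3,v,126))
# pot rim fit: edges left/right crop (82,195),(200,195); top crop y 127, bottom 258
f=lambda x,y:(150+x/1.4,60+y/1.667)
for p in((82,195),(200,195),(140,126),(140,260)): print(wray(w,*f(*p),95))
print("oranges",[wray(w,*f(*p),60) for p in((157,156),(111,186),(157,213))])
```

```text
[542.82246186 104.99230632 126.        ]
[542.75651214 108.79842087 126.        ]
[542.69028498 112.63322985 126.        ]
[583.76452915 110.6644046   95.        ]
[497.12927944 109.00871102  95.        ]
[541.98910736  67.56614276  95.        ]
[540.3784318  152.73740566  95.        ]
oranges [array([527.93291104,  91.46197337,  60.        ]), array([564.74482313, 112.9189409 ,  60.        ]), array([526.76688034, 131.43802882,  60.        ])]
```

In the tool's units: 7 cm / 50 = 0.14, 6 cm / 50 = 0.12.

Call:
drive_tool --pt "0 0 0 0 0 0.04 1" --pt "0 0 0 0 0 0.08 1" --pt "0 0 0 0 0 0.1 1" --pt "0 0 0 0 0 0.12 1" --pt "0 0 0 0 0 0.14 1" --pt "0 0 0 0 0 0.14 1" --pt "0 0 0 0 0 0.14 1"

```text
time_s: 5.48
position: [541.2, 110.8, 177.0]
ee_rot: [[0.018, -1.0, 0.001], [-1.0, -0.018, 0.0], [-0.0, -0.001, -1.0]]
force: [0.6, -0.2, -0.2]
width: 16.2
gripper_force: 58.5
```

Run:
```python
from h import *
n=18
print([[round(2.2*np.cos(2*np.pi*i/n),2),round(2.2*np.sin(2*np.pi*i/n),2)] for i in range(n+1)])
s=ctrl.sense();print(s["position"],s["force"])
```

```text
[[np.float64(2.2), np.float64(0.0)], [np.float64(2.07), np.float64(0.75)], [np.float64(1.69), np.float64(1.41)], [np.float64(1.1), np.float64(1.91)], [np.float64(0.38), np.float64(2.17)], [np.float64(-0.38), np.float64(2.17)], [np.float64(-1.1), np.float64(1.91)], [np.float64(-1.69), np.float64(1.41)], [np.float64(-2.07), np.float64(0.75)], [np.float64(-2.2), np.float64(0.0)], [np.float64(-2.07), np.float64(-0.75)], [np.float64(-1.69), np.float64(-1.41)], [np.float64(-1.1), np.float64(-1.91)], [np.float64(-0.38), np.float64(-2.17)], [np.float64(0.38), np.float64(-2.17)], [np.float64(1.1), np.float64(-1.91)], [np.float64(1.69), np.float64(-1.41)], [np.float64(2.07), np.float64(-0.75)], [np.float64(2.2), np.float64(-0.0)]]
[541.24627007 110.79234615 177.03968637] [ 0.63636036 -0.18467268 -0.23062999]
```

In the tool's units: 2.2 cm / 50 = 0.044, 2.17 cm / 50 = 0.0434.

Call:
drive_tool --pt "0 0 0 0.02 0 0 1" --pt "0 0 0 0.034 0 0 1" --pt "0 0 0 0.044 0 0 1" --pt "0 0 0 0.0414 0.015 0 1" --pt "0 0 0 0.0338 0.0282 0 1" --pt "0 0 0 0.022 0.0382 0 1" --pt "0 0 0 0.0076 0.0434 0 1" --pt "0 0 0 -0.0076 0.0434 0 1" --pt "0 0 0 -0.022 0.0382 0 1" --pt "0 0 0 -0.0338 0.0282 0 1"

```text
time_s: 6.72
position: [526.9, 127.0, 176.8]
ee_rot: [[0.019, -1.0, 0.0], [-1.0, -0.019, -0.002], [0.002, 0.0, -1.0]]
force: [2.5, -1.5, 0.4]
width: 16.5
gripper_force: 58.9
```

In the tool's units: 3.76 cm / 50 = 0.0752, -3.58 cm / 50 = -0.0716.

Call:
drive_tool --pt "0 0 0 -0.0076 -0.0132 0 1" --pt "0 0 0 -0.0102 -0.0282 0 1" --pt "0 0 0 -0.0076 -0.0432 0 1" --pt "0 0 0 0 -0.0564 0 1" --pt "0 0 0 0.0118 -0.0664 0 1" --pt "0 0 0 0.0262 -0.0716 0 1" --pt "0 0 0 0.0414 -0.0716 0 1" --pt "0 0 0 0.0558 -0.0664 0 1" --pt "0 0 0 0.0676 -0.0564 0 1" --pt "0 0 0 0.0752 -0.0432 0 1"

```text
time_s: 7.98
position: [550.3, 91.3, 177.4]
ee_rot: [[0.018, -1.0, 0.006], [-1.0, -0.018, 0.004], [-0.004, -0.006, -1.0]]
force: [-0.9, 5.6, -1.2]
width: 16.7
gripper_force: 58.7
```

Run:
```python
from h import *
w=get_image("wrist");b=get_image("top")
save(np.hstack([cv2.resize(w["image"][60:260,150:350],(400,400)),cv2.resize(b["image"][155:215,190:250],(400,400),interpolation=cv2.INTER_CUBIC)]),"w3.png")
s=ctrl.sense();print(s["position"],s["width"],s["gripper_force"],s["force"])
```

```text
[549.27624521  91.00314231 177.42845243] 16.435820543580625 58.66057097911835 [-1.17317609  4.81244537  0.16017497]
```

View pics/w3.png

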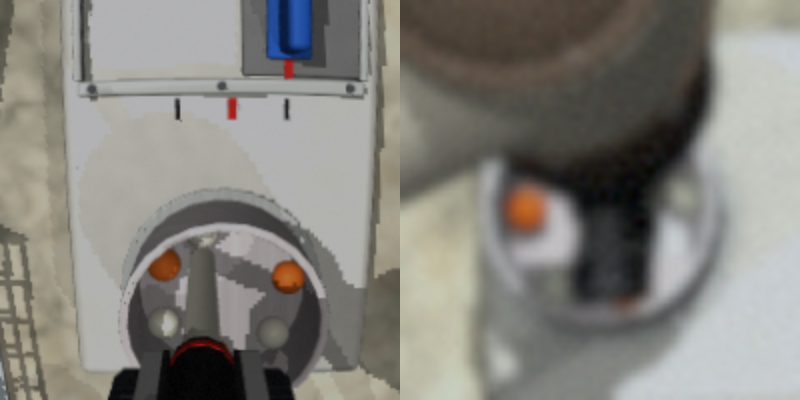

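The wrist crop shows oranges at wrist pixels (232,192) and (294,198); the third is hidden behind the gripper. In the top view one orange is at (209,186) and another partly hidden near (224,200).

Run:
```python
from h import *
w=get_image("wrist");b=get_image("top");W=world(b)
P=[540.9,110.7,0]
print(wray(w,232.5,192.5,60)-P,wray(w,294,198.5,60)-P)
for i,o in (("w",w),("t",b)):
    hsv=cv2.cvtColor(o["image"],cv2.COLOR_RGB2HSV);m=((hsv[...,0]<15)&(hsv[...,1]>140)&(hsv[...,2]>80)).astype(np.uint8)
    n,l,s,cc=cv2.connectedComponentsWithStats(m)
    for k in range(1,n):
        u,v=cc[k]
        if i=="w" and 200<u<310 and 120<v<300 and s[k,4]>3: print(i,cc[k],s[k,4],wray(w,u,v,60)-P)
        if i=="t" and 190<u<250 and 155<v<215 and s[k,4]>1: print(i,cc[k],s[k,4],np.nanmean(W[l==k],0)-P)
```

```text
[ 25.12815091 -14.52918545  60.        ] [-31.92101282  -9.77143114  60.        ]
w [230.95238095 193.16666667] 168 [ 26.55428427 -13.86029298  60.        ]
w [292.70212766 198.22340426] 188 [-30.68182788 -10.02087622  60.        ]
w [253.27777778 232.66666667] 18 [ 5.18905056 25.66079702 60.        ]
t [208.09090909 186.09090909] 22 [ 2.02389561 31.17811581 62.6342794 ]
```

All three oranges already look at least 16 mm from every start place. I stir on a further bit for margin and look again.

In the tool's units: 2.92 cm / 50 = 0.0584, 2.66 cm / 50 = 0.0532.

Call:
drive_tool --pt "0 0 0 0.0026 0.015 0 1" --pt "0 0 0 0 0.0302 0 1" --pt "0 0 0 -0.0076 0.0432 0 1" --pt "0 0 0 -0.0194 0.0532 0 1" --pt "0 0 0 -0.0338 0.0584 0 1" --pt "0 0 0 -0.0338 0.0584 0 1" --pt "0 0 0 -0.036 0.036 0 1" --pt "0 0 0 -0.0414 0.015 0 1" --pt "0 0 0 -0.0414 0.015 0 1" --pt "0 0 0 -0.0414 0.015 0 1"

```text
time_s: 9.43
position: [540.4, 110.4, 176.0]
ee_rot: [[0.018, -1.0, -0.002], [-1.0, -0.018, -0.001], [0.001, 0.002, -1.0]]
force: [0.5, -0.5, -0.5]
width: 16.7
gripper_force: 58.8
```

```bash
cat > beads.py <<'E'
from h import *
w=get_image("wrist");b=get_image("top");W=world(b)
P=[540.9,110.7,0];S=np.array([[24,2],[-12,20],[-12,-20]])
for i,o in (("w",w),("t",b)):
    hsv=cv2.cvtColor(o["image"],cv2.COLOR_RGB2HSV);m=((hsv[...,0]<15)&(hsv[...,1]>140)&(hsv[...,2]>80)).astype(np.uint8)
    n,l,s,cc=cv2.connectedComponentsWithStats(m)
    for k in range(1,n):
        u,v=cc[k]; p=None
        if i=="w" and 190<u<310 and 120<v<300 and s[k,4]>3: p=wray(w,u,v,60)-P
        if i=="t" and 190<u<250 and 155<v<215 and s[k,4]>1: p=np.nanmean(W[l==k],0)-P
        if p is not None: print(i,cc[k].round(),s[k,4],p.round(1),np.hypot(*(p[:2]-S).T).round())
s=ctrl.sense();print(s["position"],s["width"],s["gripper_force"],s["force"],s["time_s"])
E
python3 beads.py
```

```text
w [219. 172.] 217 [ 27.4 -14.7  60. ] [17. 53. 40.]
w [284. 185.] 209 [-30.8  -4.3  60. ] [55. 31. 24.]
w [240. 220.] 41 [ 8.8 30.5 60. ] [32. 23. 55.]
w [252. 232.] 23 [-3.  43.1 60. ] [49. 25. 64.]
t [227. 177.] 11 [ 21.9 -19.   85.1] [21. 52. 34.]
t [222. 199.] 9 [-31.   -4.3  62.3] [55. 31. 25.]
[540.45923022 110.49076968 176.36520899] 16.652226876541345 58.75295698642731 [ 0.93819656  0.61094539 -0.55639838] 9.525
```

In the tool's units: -2.2 cm / 50 = -0.044, -2.07 cm / 50 = -0.0414.

Call:
drive_tool --pt "0 0 0 -0.008 -0.022 0 1" --pt "0 0 0 -0.015 -0.0414 0 1" --pt "0 0 0 0 -0.044 0 1" --pt "0 0 0 0.015 -0.0414 0 1" --pt "0 0 0 0.0282 -0.0338 0 1" --pt "0 0 0 0.0382 -0.022 0 1" --pt "0 0 0 0.0382 -0.022 0 1" --pt "0 0 0 0.019 -0.01 0 1" --pt "0 0 0 0 0 0 1" --pt "0 0 0 0 0 0 1"

```text
time_s: 10.78
position: [541.2, 111.6, 177.0]
ee_rot: [[0.02, -1.0, 0.002], [-1.0, -0.02, 0.0], [-0.0, -0.002, -1.0]]
force: [-0.1, 0.2, -0.7]
width: 16.5
gripper_force: 58.8
```

```bash
python3 beads.py
```

```text
w [228. 163.] 175 [ 21.3 -22.1  60. ] [24. 54. 33.]
w [285. 183.] 205 [-30.7  -4.2  60. ] [55. 31. 25.]
w [240. 218.] 28 [ 9.4 30.7 60. ] [32. 24. 55.]
w [253. 232.] 24 [-3.2 45.1 60. ] [51. 27. 66.]
t [230. 178.] 14 [ 20.8 -23.7  62.2] [26. 55. 33.]
t [222. 199.] 8 [-31.5  -4.9  64.4] [56. 32. 25.]
[541.20016013 111.05139121 176.83994012] 16.16772995948957 58.80131185054779 [ 0.56486338  0.60670067 -0.30863931] 10.875
```

All oranges are now ≥24 mm from their starts. Lift and carry back over the holder.

In the tool's units: -19.8 cm / 50 = -0.396, -7.5 cm / 50 = -0.15.

Call:
drive_tool --pt "0 0 0 0 0 -0.04 1" --pt "0 0 0 0 0 -0.1 1" --pt "0 0 0 0 0 -0.15 1" --pt "0 0 0 0 0 -0.15 1" --pt "0 0 0 -0.08 0.018 -0.15 1" --pt "0 0 0 -0.16 0.038 -0.15 1" --pt "0 0 0 -0.24 0.056 -0.15 1" --pt "0 0 0 -0.3 0.07 -0.15 1" --pt "0 0 0 -0.36 0.084 -0.15 1" --pt "0 0 0 -0.396 0.093 -0.15 1"

```text
time_s: 12.12
position: [490.1, 308.7, 250.1]
ee_rot: [[0.019, -1.0, -0.002], [-1.0, -0.019, -0.002], [0.002, 0.002, -1.0]]
force: [0.3, -0.9, -1.3]
width: 16.5
gripper_force: 58.8
```

In the tool's units: 3.6 cm / 50 = 0.072, 2.5 cm / 50 = 0.05.

Call:
drive_tool --pt "0 0 0 0 0 0.02 1" --pt "0 0 0 0 0 0.05 1" --pt "0 0 0 0 0 0.072 1" --pt "0 0 0 0 0 0.072 1" --pt "0 0 0 0 0 0.072 1"

```text
time_s: 12.75
position: [491.2, 307.6, 215.9]
ee_rot: [[0.018, -1.0, 0.001], [-1.0, -0.018, 0.0], [-0.0, -0.001, -1.0]]
force: [0.2, -0.6, 0.5]
width: 16.5
gripper_force: 58.8
```

Run:
```python
from h import *
w=get_image("wrist");a=get_image("scene")
save(np.hstack([cv2.resize(w["image"][130:250,200:300],(400,480),interpolation=cv2.INTER_CUBIC),cv2.resize(a["image"][190:290,130:213],(400,480),interpolation=cv2.INTER_CUBIC)]),"w4.png")
s=ctrl.sense();print(s["position"],s["width"],s["gripper_force"],s["force"],s["time_s"])
```

```text
[491.20704038 307.89346738 216.2480244 ] 16.31714564981736 58.81308317184448 [-0.93055263 -0.04027304 -0.03236814] 12.85
```

View pics/w4.png

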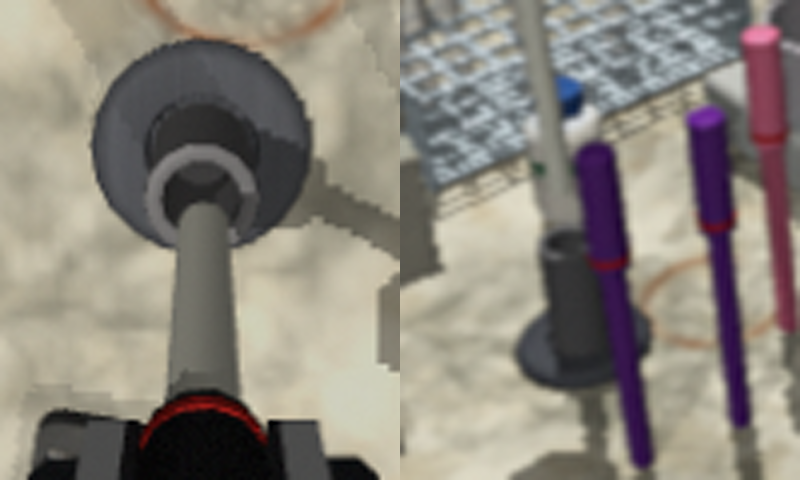

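The wrist crop shows the tube rim centred at crop (202,196) and the rod tip at about (205,213), above the bore.

Run:
```python
from h import *
w=get_image("wrist")
print("rim",wray(w,200+202/4,130+196/4,65),wray(w,200+202/4,130+145/4,65))
print("tip far edge",wray(w,200+205/4,130+203/4,94.5),"shaft x at lower/upper",wray(w,200+176/4,130+235/4,110),wray(w,200+232/4,130+235/4,110))
print("foot L/R/far",wray(w,200+92/4,130+145/4,6),wray(w,200+313/4,130+145/4,6),wray(w,250.5,130+40/4,8))
```

```text
rim [491.19800714 308.53984868  65.        ] [491.43840319 295.2056997   65.        ]
tip far edge [490.61834928 302.47376734  94.5       ] shaft x at lower/upper [496.93618229 305.67205138 110.        ] [484.69830717 305.4510186  110.        ]
foot L/R/far [524.6649249  308.47710965   6.        ] [457.44072334 307.26348372   6.        ] [491.78659694 275.61741421   8.        ]
```

In the tool's units: 4.5 cm / 50 = 0.09, -0.08 cm / 50 = -0.0016.

Call:
drive_tool --pt "0 0 0 -0.0016 -0.0008 0 1" --pt "0 0 0 -0.0016 -0.0008 0.02 1" --pt "0 0 0 -0.0016 -0.0008 0.04 1" --pt "0 0 0 -0.0016 -0.0008 0.06 1" --pt "0 0 0 -0.0016 -0.0008 0.08 1" --pt "0 0 0 -0.0016 -0.0008 0.09 1" --pt "0 0 0 -0.0016 -0.0008 0.09 1"

```text
time_s: 13.78
position: [491.1, 308.5, 170.1]
ee_rot: [[0.018, -1.0, -0.001], [-1.0, -0.018, -0.001], [0.001, 0.001, -1.0]]
force: [0.1, 0.5, -0.8]
width: 16.6
gripper_force: 58.8
```

No contact force, so the tip is in the bore. Go on down.

In the tool's units: 4 cm / 50 = 0.08, 3.8 cm / 50 = 0.076.

Call:
drive_tool --pt "0 0 0 0 0 0.02 1" --pt "0 0 0 0 0 0.04 1" --pt "0 0 0 0 0 0.06 1" --pt "0 0 0 0 0 0.07 1" --pt "0 0 0 0 0 0.076 1" --pt "0 0 0 0 0 0.08 1" --pt "0 0 0 0 0 0.08 1"

```text
time_s: 14.65
position: [491.3, 308.7, 130.7]
ee_rot: [[0.018, -1.0, 0.0], [-1.0, -0.018, 0.0], [-0.0, -0.0, -1.0]]
force: [0.6, -0.6, 0.2]
width: 16.6
gripper_force: 58.8
```

In the tool's units: -11 cm / 50 = -0.22, -8 cm / 50 = -0.16.

Call:
drive_tool --pt "0 0 0 0 0 0.001 0.8" --pt "0 0 0 0 0 0.001 0.5" --pt "0 0 0 0 0 0.001 0.45" --pt "0 0 0 0 0 0.001 0.45" --pt "0 0 0 0 0 0.001 0.45" --pt "0 0 0 0 0 -0.04 0.45" --pt "0 0 0 0 0 -0.1 0.45" --pt "0 0 0 0 0 -0.16 0.45" --pt "0 0 0 0 0 -0.22 0.45" --pt "0 0 0 0 0 -0.22 0.45"

```text
time_s: 15.9
position: [492.3, 309.6, 243.5]
ee_rot: [[0.018, -1.0, 0.005], [-1.0, -0.018, 0.004], [-0.004, -0.005, -1.0]]
force: [0.5, 0.4, -1.1]
width: 47.1
gripper_force: 0.0
```

Run:
```python
from h import *
w=get_image("wrist");a=get_image("scene")
save(np.hstack([cv2.resize(w["image"][110:260,190:310],(400,480),interpolation=cv2.INTER_CUBIC),cv2.resize(a["image"][190:290,130:213],(400,480),interpolation=cv2.INTER_CUBIC)]),"w5.png")
b=get_image("top");W=world(b);z=W[...,2]
m=(abs(W[...,0]-491)<25)&(abs(W[...,1]-308)<25)&(z>168)&(z<190);print(m.sum(),W[m].mean(0) if m.any() else 0)
s=ctrl.sense();print(s["position"],s["width"],s["force"],s["time_s"])
print(shift(s["position"],[513.3,-19.3,242]))
```

```text
52 [490.79692438 306.7345669  176.15620855]
[490.68431584 308.27082233 239.5866976 ] 46.66086051154664 [-1.33992851  0.19924341 -1.20024225] 16.05
[32.79 -1.68 -0.24]
```

View pics/w5.png

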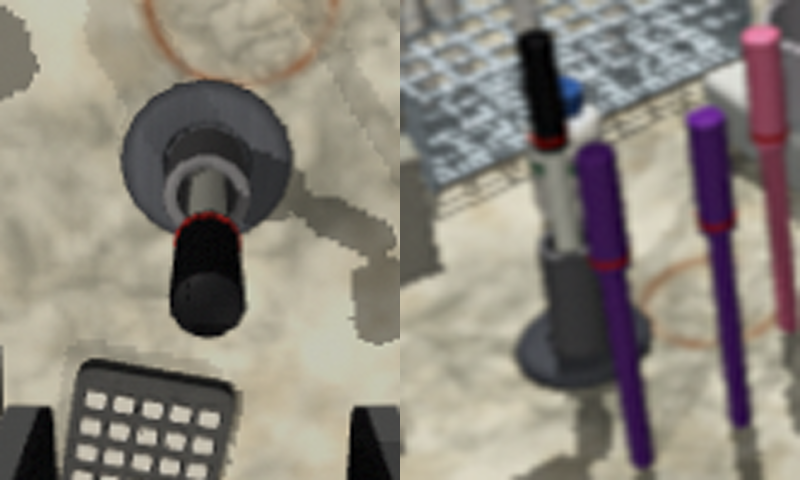

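The rod stands released in its holder, handle top at about z=177. Now over the blue tab.

Call:
drive_tool --pt "0 0 0 0.08 -0.004 0 0.45" --pt "0 0 0 0.18 -0.01 0 0.45" --pt "0 0 0 0.28 -0.016 0 0.45" --pt "0 0 0 0.38 -0.02 0 0.45" --pt "0 0 0 0.48 -0.026 0 0.45" --pt "0 0 0 0.56 -0.03 0 0.45" --pt "0 0 0 0.62 -0.034 0 0.45" --pt "0 0 0 0.656 -0.042 0 0.45" --pt "0 0 0 0.656 -0.042 0.08 0.45" --pt "0 0 0 0.656 -0.042 0.16 0.45"

```text
time_s: 17.3
position: [517.5, -19.4, 158.8]
ee_rot: [[0.017, -1.0, -0.001], [-1.0, -0.017, 0.0], [-0.0, 0.001, -1.0]]
force: [0.5, -0.4, -1.3]
width: 47.3
gripper_force: 0.0
```

In the tool's units: 3 cm / 50 = 0.06, 1 cm / 50 = 0.02.

Call:
drive_tool --pt "0 0 0 0 0 0.02 0.45" --pt "0 0 0 0 0 0.06 0.45" --pt "0 0 0 0 0 0.06 0.45" --pt "0 0 0 0 0 0.06 0.45"

```text
time_s: 17.8
position: [519.0, -18.7, 131.7]
ee_rot: [[0.019, -1.0, 0.002], [-1.0, -0.019, 0.0], [0.0, -0.002, -1.0]]
force: [-0.1, -0.2, -0.9]
width: 47.1
gripper_force: 0.0
```

Run:
```python
from h import *
w=get_image("wrist")
save(cv2.resize(w["image"][100:300,130:370],(720,600),interpolation=cv2.INTER_CUBIC),"w6.png")
I=w["image"];hsv=cv2.cvtColor(I,cv2.COLOR_RGB2HSV)
m=((hsv[...,0]>100)&(hsv[...,0]<130)&(hsv[...,1]>150)&(hsv[...,2]>60));m[:100]=0;m[:,:150]=0;m[:,350:]=0
v,u=m.nonzero();print(u.min(),u.max(),v.min(),v.max())
s=ctrl.sense();print(s["position"],s["width"],s["force"],s["time_s"])
```

```text
244 269 178 238
[519.02185599 -18.72881854 131.87462488] 47.10007995305049 [ 0.0678126  -0.26911254  0.08395172] 17.85
```

View pics/w6.png

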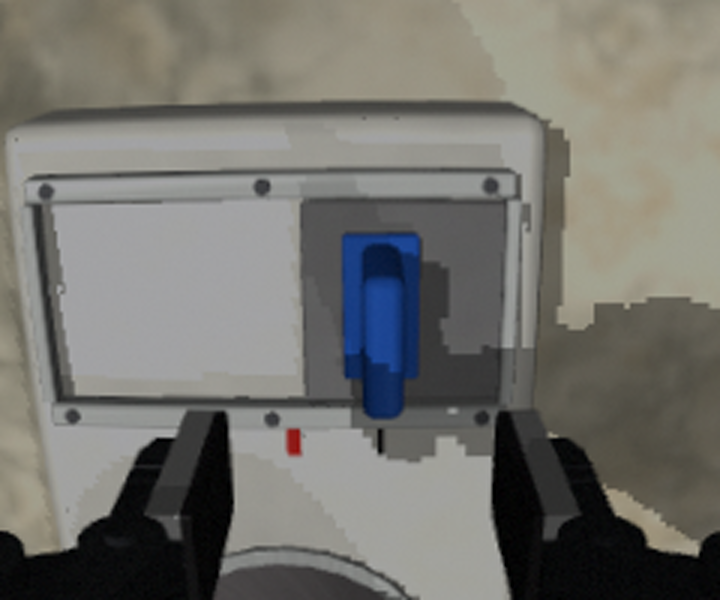

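The tab top is centred at crop x≈384 and the fingers' middle is at ≈363. The tab is therefore about 5 mm nearer the robot, consistent with x≈513.5. I correct this and go down.

In the tool's units: 7.3 cm / 50 = 0.146, 7 cm / 50 = 0.14.

Call:
drive_tool --pt "0 0 0 0 0.01 0 0.45" --pt "0 0 0 0 0.011 0 0.45" --pt "0 0 0 0 0.011 0.04 0.45" --pt "0 0 0 0 0.011 0.08 0.45" --pt "0 0 0 0 0.011 0.12 0.45" --pt "0 0 0 0 0.011 0.14 0.45" --pt "0 0 0 0 0.011 0.146 0.45" --pt "0 0 0 0 0.011 0.146 0.45" --pt "0 0 0 0 0.011 0.146 0.45" --newtons 40

```text
time_s: 18.98
position: [513.1, -18.9, 58.3]
ee_rot: [[0.018, -1.0, 0.001], [-1.0, -0.018, 0.0], [-0.0, -0.001, -1.0]]
force: [0.6, -0.2, -0.1]
width: 47.0
gripper_force: 0.0
```

Call:
drive_tool --pt "0 0 0 0 0 0 0.6" --pt "0 0 0 0 0 0 0.7" --pt "0 0 0 0 0 0 0.8" --pt "0 0 0 0 0 0 1" --pt "0 0 0 0 0 0 1" --pt "0 0 0 0 0 0 1" --newtons 40

```text
time_s: 19.73
position: [514.2, -18.8, 58.0]
ee_rot: [[0.019, -1.0, 0.003], [-1.0, -0.019, 0.0], [-0.0, -0.003, -1.0]]
force: [5.4, -0.7, -1.6]
width: 9.0
gripper_force: 42.7
```

Tab pinched, with the shutter against its shut stop at TCP x=514.2. I push +25 mm, slowly.

In the tool's units: -2.6 cm / 50 = -0.052, -2.45 cm / 50 = -0.049.

Call:
drive_tool --pt "0 0 0 0 -0.006 0 1" --pt "0 0 0 0 -0.014 0 1" --pt "0 0 0 0 -0.022 0 1" --pt "0 0 0 0 -0.03 0 1" --pt "0 0 0 0 -0.038 0 1" --pt "0 0 0 0 -0.044 0 1" --pt "0 0 0 0 -0.049 0 1" --pt "0 0 0 0 -0.052 0 1" --pt "0 0 0 0 -0.052 0 1" --pt "0 0 0 0 -0.052 0 1" --newtons 40

```text
time_s: 20.98
position: [535.1, -18.5, 57.9]
ee_rot: [[0.018, -1.0, -0.007], [-1.0, -0.018, -0.0], [0.0, 0.007, -1.0]]
force: [-7.3, 2.9, 10.2]
width: 9.4
gripper_force: 44.6
```

Run:
```python
from h import *
w=get_image("wrist");a=get_image("scene");b=get_image("top")
R=[cv2.resize(w["image"][80:280,150:350],(400,400),interpolation=cv2.INTER_CUBIC),cv2.resize(a["image"][170:240,210:290],(400,400),interpolation=cv2.INTER_CUBIC)]
save(np.hstack(R),"w7.png")
s=ctrl.sense();print(s["position"],s["width"],s["gripper_force"],s["force"],s["time_s"])
```

```text
[535.07463149 -18.45683986  57.92829194] 9.572582440936209 44.61670696735382 [-7.7972314   3.45997593  9.82842898] 21.125
```

View pics/w7.png

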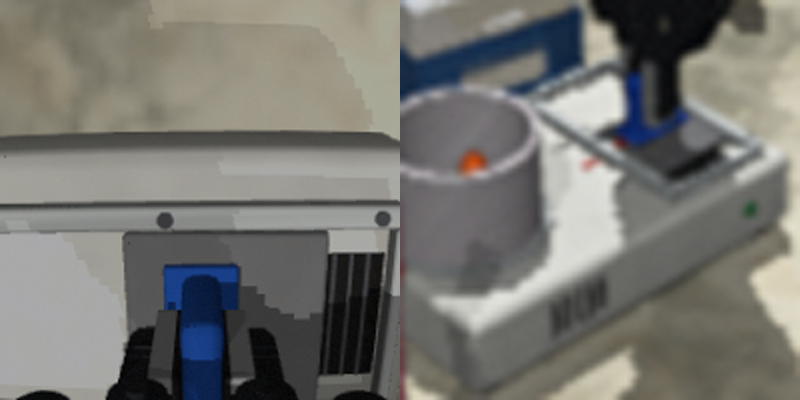

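TCP travel is about 21 mm and part of the dark window shows; the red lines are not quite level. I push about 4 mm more.

In the tool's units: -0.44 cm / 50 = -0.0088, -0.3 cm / 50 = -0.006.

Call:
drive_tool --pt "0 0 0 0 -0.003 0 1" --pt "0 0 0 0 -0.006 0 1" --pt "0 0 0 0 -0.0088 0 1" --pt "0 0 0 0 -0.0088 0 1" --pt "0 0 0 0 -0.0088 0 1" --pt "0 0 0 0 -0.0088 0 1" --newtons 40

```text
time_s: 21.88
position: [539.0, -18.4, 57.9]
ee_rot: [[0.018, -1.0, -0.008], [-1.0, -0.018, -0.0], [0.0, 0.008, -1.0]]
force: [-9.0, 3.7, 10.3]
width: 9.0
gripper_force: 44.8
```

Run:
```python
from h import *
w=get_image("wrist");a=get_image("scene")
I=w["image"]
# tab foot x, plate front edge and window end along a row just ahead of fingers
hsv=cv2.cvtColor(I,cv2.COLOR_RGB2HSV)
for r in (212,215,218):
    m=(hsv[r,:,0]>100)&(hsv[r,:,0]<130)&(hsv[r,:,1]>150);u=m.nonzero()[0];u=u[(u>200)&(u<300)]
    print(r,u.min(),u.max(),wray(w,u.mean(),r,54))
r=225
print(r,[(u,int(I[r,u].max())) for u in range(200,360,2)])
for u in(300,340): print(u,wray(w,u,r,50))
# scene: red lines, world by depth
W=world(a);h=cv2.cvtColor(a["image"],cv2.COLOR_RGB2HSV)
m=((h[...,0]<6)|(h[...,0]>174))&(h[...,1]>90)&(abs(W[...,2]-48)<9)&(abs(W[...,0]-542)<80)&(W[...,1]<60)&(W[...,1]>-70)
print(np.round(W[m]))
s=ctrl.sense();print(s["position"],s["width"],s["gripper_force"],s["force"],s["time_s"])
```

```text
Traceback (most recent call last):
ValueError: zero-size array to reduction operation minimum which has no identity
```

```bash
python3 - <<'E'
from h import *
a=get_image("scene");w=get_image("wrist")
W=world(a);h=cv2.cvtColor(a["image"],cv2.COLOR_RGB2HSV)
m=((h[...,0]<6)|(h[...,0]>174))&(h[...,1]>80)&(abs(W[...,2]-48)<9)&(abs(W[...,0]-542)<80)&(W[...,1]<60)&(W[...,1]>-70)
print(np.round(W[m]))
I=w["image"];r=225
print([(u,int(I[r,u].max())) for u in range(296,360,2)])
for u in(310,320,330,340): print(u,wray(w,u,r,48)[:2])
s=ctrl.sense();print(s["position"],s["ee_rot"][:,2],s["gripper_force"],s["force"],s["time_s"])
E
python3 beads.py
```

```text
[[536.   4.  51.]
 [535.  23.  45.]]
[(296, 97), (298, 98), (300, 97), (302, 97), (304, 98), (306, 97), (308, 98), (310, 97), (312, 64), (314, 69), (316, 24), (318, 25), (320, 23), (322, 69), (324, 24), (326, 25), (328, 25), (330, 61), (332, 36), (334, 17), (336, 12), (338, 39), (340, 19), (342, 8), (344, 9), (346, 38), (348, 39), (350, 64), (352, 134), (354, 163), (356, 158), (358, 153)]
310 [505.29677436 -28.40803483]
320 [499.39075754 -28.39522795]
330 [493.38101626 -28.36733832]
340 [487.25028233 -28.32390215]
[539.02831698 -18.3869163   57.88349299] [-7.96235719e-03 -3.76236206e-04 -9.99968229e-01] 44.79847490787506 [-8.45942468  3.14640334 10.01475318] 22.075
[539.0383784  -18.36884266  57.90025174] 9.535181713780913 44.79787230491638 [-8.58199555  4.25666452 10.23811075] 22.175
```

The two red lines agree (x=536 and 535), the window is open about 24 mm and the spring pushes about 9 N. I hold half a second longer, then hand in.

Call:
drive_tool --pt "0 0 0 0 0 0 1" --pt "0 0 0 0 0 0 1" --pt "0 0 0 0 0 0 1" --pt "0 0 0 0 0 0 1" --pt "0 0 0 0 0 0 1" --pt "0 0 0 0 0 0 1"

```text
time_s: 22.92
position: [539.1, -18.4, 57.9]
ee_rot: [[0.018, -1.0, -0.008], [-1.0, -0.018, -0.0], [0.0, 0.008, -1.0]]
force: [-8.7, 2.9, 10.4]
width: 9.2
gripper_force: 44.8
```

```bash
python3 -c "
from plant import ctrl
print(ctrl.sense()['position'],ctrl.close_job())"
```

```text
the job is handed in; nothing more can be done
[539.05295735 -18.38311915  57.91353057] None
```

Job handed in at about 23 s with no verdict shown: the three orange beads measured at least 24 mm from their starts, the rod stands released in its holder, and the shutter is pinched by its tab at about 25 mm with the red lines level; the final bead count and bottle positions were not measured.

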